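# Seat the round soap blank in the inclined gauging die and close the jaw on it

## Robot

A 7-joint arm with a two-finger parallel gripper is mounted at the origin on the work surface. World frame = base frame: x ahead of the robot, y to its left, z up, the work surface at z = 0. Lengths are in m, angles in rad, forces in N, time in s.
With the tool pointing down it reaches from about 0.425 to 1.025 m from the base axis. Payload 9.4 kg.
Tool frame: the origin (TCP) lies at the very end of the fingers, on their centre line; the grasp point (between the pads) lies manip.grasp_offset behind it (manip.grasp_offset is the distance from the TCP to the grasp point, in m); x points along the fingers, y is the direction in which the jaws open and shut, and the axes are right-handed (so a half turn about x gives the same grasp; the last joint's range is limited). The gripper opens to 93 mm and grips with 3 to 60 N. Pads are 15 mm wide; open, the fingers measure 128 mm over their backs; the gripper's body (75 mm by 188 mm) begins 65 mm behind the grasp point.
Start: joints at [1.239, 0.599, -0.003, 1.599, 0.002, 0.943, -0.08], TCP at [0.183, -0.702, 0.219] pointing down, gripper open.
Joint ranges: [-2.57, 2.57], [-0.35, 1.97], [-1.29, 1.29], [0.11, 2.56], [-1.05, 4.19], [0.11, 1.86], [-2.63, 2.63]. Speed limits (rad/s): [2.22, 2.22, 3.01, 3.01, 3.14, 3.14, 3.14].

## Interface

Orientations are given as a 3x3 rotation matrix whose columns are the frame's x, y, z axes.
In Python, from workcell import manip gives the robot as it stands. The module is installed in compiled form; this text tells all that it offers.
- The arm moves only by the shell command python3 -m creep 'ROWS'. ROWS is JSON, a list that holds one entry, the list of rows, each a list of 5 numbers: the opening, from -1 (shut) to 1 (fully open), then the shift along the tool's x, y, z in m, then the turn about the tool's x in rad. In form: [[[jaw, dx, dy, dz, twist], ...]]. A call has 1 to 20 rows; each row is the pose to reach, as a shift and turn from the pose commanded when the call began, along the tool's axes at that moment; what a row does not reach only later rows make up. A row lasts 1/12 s, in which the tool goes at most 41.7 mm and 7.16 degrees, less where a joint would pass 70% of its speed; a pose out of reach is approached as far as the arm can. A call with a gripper value outside its range is refused whole. The fingers move at their own pace and stop on an object; the grip force is fixed at half the most. Time passes only in rows, so rows that repeat a pose let the fingers close. It gives the time, the measured TCP pose, the force and the opening at its end, in the units of the state.
- manip.state(): the state, without advancing time (a new reading comes with each control period).
- manip.capture(name): name is "scene" or "top" or "wrist"; returns a dict with "image" (400x640x3 uint8, red, green, blue), "fx", "fy", "cx", "cy" (pixels), "extrinsics" (4x4, takes a point from world to camera coordinates); the wrist camera has in their place "hand_eye" (4x4, takes a point from camera to tool coordinates, whose origin is the TCP and whose axes are the tool frame's). Camera axes: x right, y up, looking along -z (the intrinsics and any distortion apply to the point x, -y, -z); pixel columns grow to the right and rows downward; lengths in m; the calibration is good to about 2 mm. A picture is of the moment at which its call begins: read the wrist's pose just before it. There is no depth.
- manip.hand_in(): hands the job in, once; it reports no verdict.
The state is a dict: "time_s": time; "qpos": joint angles; "joint_velocities": joint speeds; "effort": joint torques, N m; "tool_pos": TCP position; "eef_rot": TCP orientation; "wrist_force": force on the tool from outside, world axes, zero at the start; "moment": the same for the moment, N m; "width": opening from 0.0 (shut) to 1.0 (fully open).
Only numpy, scipy, OpenCV 4.12 (cv2) and the standard library are available. Lean on these libraries where they do the work, as an engineer would, in place of code of your own. Each camera call takes 0.05 s, during which the arm holds its last target. There are 200 camera calls.

## Task

Take the round soap blank from the wooden curing board and lower it, without dropping it, fully home in the round ring nest of the inclined blue die, then let go of it. Then slide the jaw with the red tab gently shut until you feel it press the blank against the far side of the nest, and leave it resting there. Leave the square and oblong blanks, the jar and the bottle where they are.

Things in the scene. Friction and masses are not known exactly. Their poses are not given: they have to be found in the camera images.
- round_blank: the round cream-white soap blank: cylinder of diameter 64 mm, 42 mm thick, both rims chamfered 4 mm; about 0.135 kg. Origin at the centre of its underside, z along its axis. Either face may be up in the die.
- round_mid (a point): centre of the round blank (21 mm above its underside)
- square_blank: square soap blank of the same colour, 60 x 60 x 42 mm; bystander. Origin at the centre of its underside
- oblong_blank: oblong soap blank of the same colour, 82 (its x) x 46 (its y) x 42 mm; bystander. Origin at the centre of its underside
- board: flat plywood curing board, 440 (its x) x 140 (its y) x 12 mm, fixed, on which the three blanks lie about 120 mm or more apart. Origin at the centre of its underside
- die: fixed blue die plate, inclined 30 degrees, facing up and towards the robot. Origin: centre of the nest's floor, on the plate's upper face; z square to the plate, outwards (30 degrees off vertical), x up the slope, y level, to the left seen from the robot. Plate x -70 to 70, y -60 to 190 mm, 15 mm thick, on a low lab jack.
- nest_mouth (a point): centre of the mouth of the nest, 20 mm above the plate along die z. The nest is an aluminium ring on the plate: inner diameter 67 mm, outer 100 mm, 20 mm high, with a notch about 33 mm wide on its die +y side for the jaw. A seated blank rests on the plate and stands 22 mm out of the ring.
- jaw: jaw sliding along die -y to the nest; stays where left, moves at about 1 N. Axes as the die's; origin at the foot of its contact face, on the plate. Steel nose 24 mm wide, y 0 to 56, 4 to 28 mm above the plate; dark carriage y 50 to 100, up to 27 mm; then the red tab. Its face starts 67 to 85 mm from the nest's centre and ends about 32 mm from it against a seated blank.
- jaw_face (a point): point on the middle of the jaw's flat contact face, 21 mm above the plate
- jaw_tab (a point): centre of the top of the jaw's red tab: an upright block 30 mm (die x) by 16 mm (die y), whose top is 65 mm above the plate and which stands 38 mm out of the carriage; 75 mm behind the contact face
- jar: white screw-capped jar, 72 mm diameter, 85 mm high; bystander. Origin at its foot
- bottle: amber bottle with a blue cap, 60 mm diameter, 150 mm high; bystander. Origin at its foot
Not all that is in view belongs to the job. What is shaped like the round_blank but purple or turquoise is not meant.

How it is judged:
On the way, in this order (a step that is already met when the one before it is completed fails the run):
1. the round blank lies fully home in the nest and the fingers have let go of it (x of round_mid in the frame of die between -0.0035 and 0.0035 m and y of round_mid in the frame of die between -0.0035 and 0.0035 m and z of round_mid in the frame of die below 0.0235 m and angle between the z axis of round_blank and the z axis of die, either way round below 0.07 rad and contact force between the fingers and round_blank below 0.1 N), for 0.2 s.
2. the jaw presses on the seated blank with more than 1.5 N (x of round_mid in the frame of die between -0.0035 and 0.0035 m and y of round_mid in the frame of die between -0.0035 and 0.0035 m and z of round_mid in the frame of die below 0.0235 m and angle between the z axis of round_blank and the z axis of die, either way round below 0.07 rad and contact force between jaw and round_blank above 1.5 N), for 0.1 s.
At the end, for the whole second after the job is handed in: The round blank rests in the nest: centre within 3.5 mm of the nest's axis along die x and y, less than 2.5 mm above fully home, axis within 4 degrees of the die's; the jaw's face stands against it (face point under 35 mm from the blank's centre; its radius is 32 mm) (x of round_mid in the frame of die between -0.0035 and 0.0035 m and y of round_mid in the frame of die between -0.0035 and 0.0035 m and z of round_mid in the frame of die below 0.0235 m and angle between the z axis of round_blank and the z axis of die, either way round below 0.07 rad and distance between jaw_face and round_mid below 0.035 m and linear speed of round_blank below 0.01 m/s); the robot touches nothing.
It fails at once if the round blank is dropped or knocked: out of the fingers it moves faster than 0.5 m/s (a fall of about 13 mm) (linear speed of round_blank above 0.5 m/s and contact force between the fingers and round_blank below 0.05 N).
It fails at once if the jaw is forced on the blank with more than 50 N (contact force between jaw and round_blank above 50 N).
It fails at once if a bystander (square or oblong blank, jar, bottle) is moved by more than 20 mm (distance of any of square_blank, oblong_blank, jar, bottle from where it was at the start of the episode above 0.02 m).
It also fails if it takes over 50 s, if anything falls off the work surface, if the arm or the gripper's body presses on something with over 40 N, if the wrist force passes 120 N, or if a joint passes its speed limit or range.

## Working session

There is one attempt and no reset: what is moved stays moved. The work goes in short steps, Python scripts to look and compute and a shell command to move; the robot and the scene stay as the last step left them, time stands still between calls to the robot, and variables do not carry over. Pictures are saved under pics/ and viewed, about 8 in all and at most 12, crops included, and the job is handed in when it is done.

```bash
mkdir -p pics; cat > h.py <<'E'
import numpy as np, cv2
from workcell import manip
def cam(n):
    s=manip.state(); c=manip.capture(n)
    if 'hand_eye' in c:
        T=np.eye(4);T[:3,:3]=np.array(s['eef_rot']);T[:3,3]=s['tool_pos'];C=T@np.array(c['hand_eye'])
    else: C=np.linalg.inv(np.array(c['extrinsics']))
    c['C']=C; return c
def save(c,f,crop=None,k=1):
    im=np.array(c['image'])[:,:,::-1]
    if crop: im=im[crop[1]:crop[3],crop[0]:crop[2]]
    cv2.imwrite(f,cv2.resize(im,None,fx=k,fy=k,interpolation=cv2.INTER_CUBIC))
def ray(c,u,v):
    d=np.array([(u-c['cx'])/c['fx'],-(v-c['cy'])/c['fy'],-1.]);d=c['C'][:3,:3]@d
    return c['C'][:3,3],d/np.linalg.norm(d)
def onz(c,u,v,z):
    o,d=ray(c,u,v); return o+d*(z-o[2])/d[2]
def proj(c,P):
    p=np.linalg.inv(c['C'])@np.append(P,1); return np.array([c['cx']+c['fx']*p[0]/-p[2],c['cy']-c['fy']*p[1]/-p[2]])
def tri(*r):
    A=np.zeros((3,3));b=np.zeros(3)
    for o,d in r:
        M=np.eye(3)-np.outer(d,d);A+=M;b+=M@o
    p=np.linalg.solve(A,b); return p,[np.linalg.norm(np.cross(p-o,d)) for o,d in r]
E
python3 - <<'E'
from h import *
np.set_printoptions(precision=4,suppress=True)
s=manip.state();print({k:np.round(v,4).tolist() for k,v in s.items()},manip.grasp_offset)
for n in("scene","top","wrist"):
    c=cam(n);save(c,f"pics/{n}0.png");print(n,[k for k in c],c['fx'],c['fy'],c['cx'],c['cy']);print(c['C'])
E
```

```text
{'time_s': 0.0, 'qpos': [1.2393, 0.6001, -0.0025, 1.6001, 0.0018, 0.9429, -0.0798], 'joint_velocities': [0.001, 0.0001, 0.0004, -0.0005, -0.0007, -0.0016, 0.0001], 'effort': [-0.0009, -76.5083, 1.4969, -25.2352, -0.0525, 0.0172, 0.0002], 'tool_pos': [0.1826, -0.7011, 0.2178], 'eef_rot': [[-0.0005, 0.2521, -0.9677], [0.0015, -0.9677, -0.2521], [-1.0, -0.0015, 0.0001]], 'wrist_force': [-0.5369, -0.5527, 0.344], 'moment': [0.0149, 0.0106, 0.0256], 'width': 0.9993} 0.0188
scene ['image', 'fx', 'fy', 'cx', 'cy', 'extrinsics', 'C'] 415.10806646587156 415.10806646587156 320.61822117480983 197.91666120732268
[[ 0.7177 -0.5132  0.4707  1.0296]
 [ 0.6963  0.5179 -0.497  -0.497 ]
 [ 0.0113  0.6845  0.729   0.9072]
 [ 0.      0.      0.      1.    ]]
top ['image', 'fx', 'fy', 'cx', 'cy', 'extrinsics', 'C'] 490.18474059820585 490.18474059820585 329.26702878529505 200.45164889854843
[[ 0.0088  0.9908 -0.1354  0.3325]
 [-0.9999  0.0104  0.011   0.0469]
 [ 0.0123  0.1352  0.9907  1.3843]
 [ 0.      0.      0.      1.    ]]
wrist ['image', 'fx', 'fy', 'cx', 'cy', 'hand_eye', 'C'] 291.30634485183873 291.30634485183873 322.60019647600484 194.72293059436225
[[ 0.2518  0.9398  0.2311  0.2473]
 [-0.9678  0.2447  0.0593 -0.6853]
 [-0.0008 -0.2386  0.9711  0.3848]
 [ 0.      0.      0.      1.    ]]
```

View pics/scene0.png

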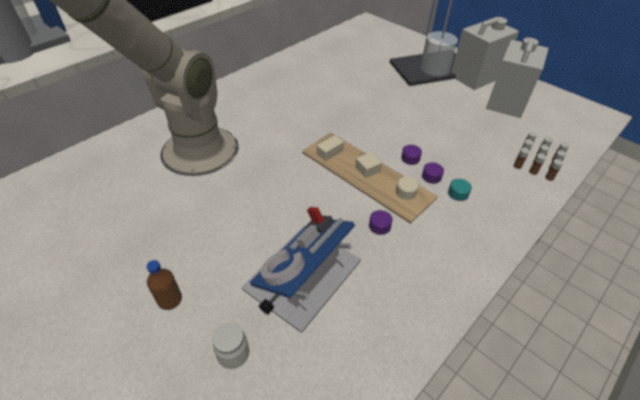

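View pics/top0.png

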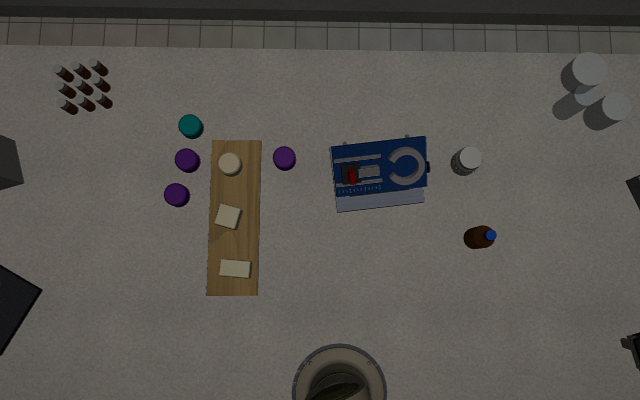

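```bash
python3 - <<'E'
from h import *
np.set_printoptions(precision=4,suppress=True)
t=cam("top");s=cam("scene")
a=cv2.resize(np.array(t['image'])[120:300,200:300],None,fx=3,fy=3,interpolation=cv2.INTER_CUBIC)
b=cv2.resize(np.array(t['image'])[125:220,320:440],None,fx=4,fy=4,interpolation=cv2.INTER_CUBIC)
W=np.zeros((600,800,3),np.uint8);W[:540,:300]=a;W[:380,300:780]=b
cv2.imwrite("pics/crop.png",W[:,:,::-1])
hsv=cv2.cvtColor(np.array(t['image']),cv2.COLOR_RGB2HSV)
for n,c in(('t',t),('s',s)):
    hsv=cv2.cvtColor(np.array(c['image']),cv2.COLOR_RGB2HSV);H,S,V=cv2.split(hsv)
    for nm,m in(('red',((H<8)|(H>172))&(S>170)&(V>60)),('blue',(H>105)&(H<122)&(S>150)&(V>50))):
        nn,l,st,ce=cv2.connectedComponentsWithStats(m.astype(np.uint8))
        for i in range(1,nn):
            if st[i,4]>25: print(n,nm,st[i],ce[i])
for u,v in((235,268),(228,216),(230,163)):
    P=onz(t,u,v,.054);print(P,proj(s,P), t['image'][v,u])
for u,v in((212,140.5),(261,141),(257,295),(207,295)): print('board',onz(t,u,v,.012))
E
```

```text
t red [350 174   6  11  58] [352.4655 178.6897]
t blue [ 332  136   95   61 2275] [386.3727 163.0813]
t blue [334 163   7  20  89] [337.     172.8652]
t blue [486 230  10  10  85] [490.4706 234.5529]
s red [309 209  14  13 104] [315.6154 215.0962]
s blue [435   0  14  30 150] [440.8133  13.16  ]
s blue [ 447    0  193  143 7915] [576.8188  43.7423]
s blue [45  8  9 12 28] [48.0357 12.8929]
s blue [332 223  20  16  83] [341.7831 230.1566]
s blue [325 237  12   8  34] [330.7647 241.3529]
s blue [321 245  11   9  30] [326.8 248.7]
s blue [298 249  29  31 177] [311.3842 261.6384]
s blue [148 261  11  12  96] [153.1875 266.5208]
s blue [253 276  14  13  55] [259.0727 282.0545]
s blue [280 279  23  17  98] [290.1735 287.2245]
[0.3287 0.2835 0.054 ] [330.1421 142.1844] [121 116  96]
[0.4687 0.3073 0.054 ] [368.3351 159.0383] [122 118  95]
[0.6157 0.3072 0.054 ] [407.0458 182.5996] [120 113  91]
board [0.6898 0.3692 0.012 ]
board [0.69   0.2291 0.012 ]
board [0.2556 0.228  0.012 ]
board [0.2545 0.3651 0.012 ]
```

View pics/crop.png

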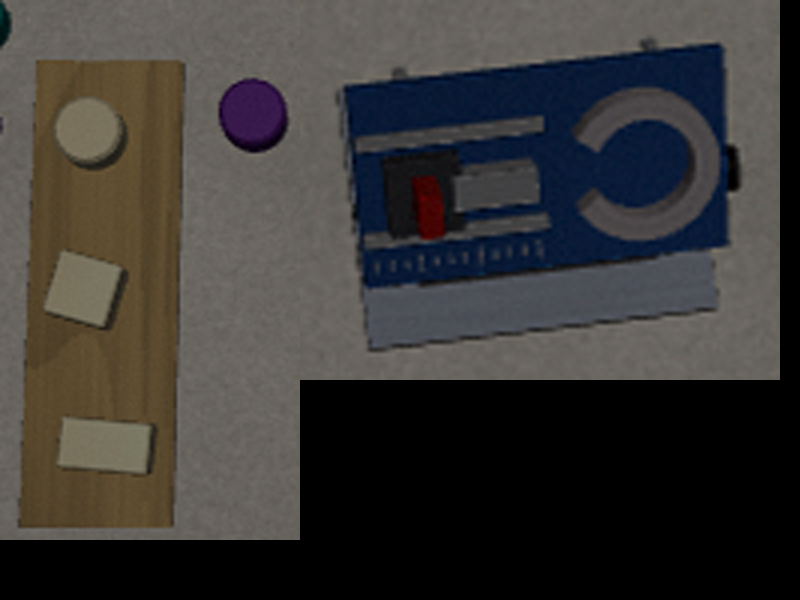

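```bash
cat > die.py <<'E'
from h import *
from scipy.optimize import least_squares
a=np.pi/6
def dieR(yaw): # columns x(up slope),y,z
    Rz=np.array([[np.cos(yaw),-np.sin(yaw),0],[np.sin(yaw),np.cos(yaw),0],[0,0,1]])
    return Rz@np.array([[np.cos(a),0,-np.sin(a)],[0,1,0],[np.sin(a),0,np.cos(a)]])
def fit(obs): # (cam,uv,diepoint)
    f=lambda p:np.concatenate([proj(c,p[:3]+dieR(p[3])@np.array(q))-uv for c,uv,q in obs])
    r=least_squares(f,[.6,-.1,.1,0],x_scale=[.1,.1,.1,.1]);return r.x,r.fun.reshape(-1,2)
E
python3 - <<'E'
from die import *
np.set_printoptions(precision=4,suppress=True)
t=cam("top");s=cam("scene")
cr=lambda x,y:(320+(x-300)/4,125+y/4)
obs=[(t,cr(722,44),(.07,-.06,0)),(t,cr(345,87),(.07,.19,0)),(t,cr(730,245),(-.07,-.06,0)),(t,cr(366,286),(-.07,.19,0))]
p,r=fit(obs);print(p,r.tolist())
R=dieR(p[3])
for q in((.07,-.06,0),(.07,.19,0),(-.07,-.06,0),(-.07,.19,0),(0,0,.02),(0,.15,.065)): print(q,p[:3]+R@np.array(q),proj(s,p[:3]+R@np.array(q)))
print('tab img -> y', proj(t,p[:3]+R@np.array([0,.15,.065])))
for n,c,box in(('t',t,(205,140,260,190)),('s',s,(385,165,430,205))):
    im=np.array(c['image']);hsv=cv2.cvtColor(im,cv2.COLOR_RGB2HSV);x0,y0,x1,y1=box
    m=np.zeros(im.shape[:2],np.uint8);sub=hsv[y0:y1,x0:x1];m[y0:y1,x0:x1]=((sub[...,1]<75)&(sub[...,2]>95)&(sub[...,0]>15)&(sub[...,0]<40))
    nn,l,st,ce=cv2.connectedComponentsWithStats(m);i=1+np.argmax(st[1:,4]);print(n,st[i],ce[i],onz(c,*ce[i],.054))
print('jar',onz(t,470,155,.085),'bottle',onz(t,491,235,.15))
save(s,"pics/s1.png",(230,130,460,330),3)
st=manip.state();tr=np.array(st['eef_rot']);dy=R[:,1]
for sg in(1,-1):
    d=tr.T@(dy*sg);print('twist',np.arctan2(d[2],d[1]))
for P in((.62,.307,.3),(.5,-.2,.35)): print(tr.T@(np.array(P)-st['tool_pos']))
E
```

```text
[ 0.6078 -0.1672  0.1025  0.1289] [[0.49763219418110793, 0.11127447804577173], [0.06260619205977491, 0.23240581873568544], [-0.34600625976793253, -0.40502192659573666], [-0.2365563956464598, 0.04551473783931215]]
(0.07, -0.06, 0) [ 0.6757 -0.2189  0.1375] [287.4974 294.3648]
(0.07, 0.19, 0) [0.6435 0.029  0.1375] [353.8829 221.1884]
(-0.07, -0.06, 0) [ 0.5554 -0.2345  0.0675] [248.8265 281.9311]
(-0.07, 0.19, 0) [0.5233 0.0134 0.0675] [314.0525 216.9324]
(0, 0, 0.02) [ 0.5979 -0.1685  0.1198] [280.9015 262.9227]
(0, 0.15, 0.065) [ 0.5563 -0.0226  0.1588] [313.2475 207.7203]
tab img -> y [351.4908 178.6825]
t [218 152  22  21 335] [228.5821 162.2388] [0.6178 0.3112 0.054 ]
s [385 165  45  35 823] [408.4192 181.147 ] [0.615 0.315 0.054]
jar [ 0.6388 -0.3491  0.085 ] bottle [ 0.4173 -0.3763  0.15  ]
twist -3.0156328366567333
twist 0.1259598169330598
[-0.0813 -0.8657 -0.6774]
[-0.1315 -0.4053 -0.4335]
```

```bash
python3 -m creep '[[[1,-0.11,0,0,0.126],[1,-0.11,0,0,0.126],[1,-0.13,-0.4,-0.43,0.126],[1,-0.13,-0.4,-0.43,0.126],[1,-0.13,-0.4,-0.43,0.126],[1,-0.13,-0.4,-0.43,0.126],[1,-0.13,-0.4,-0.43,0.126],[1,-0.13,-0.4,-0.43,0.126],[1,-0.13,-0.4,-0.43,0.126],[1,-0.13,-0.4,-0.43,0.126],[1,-0.13,-0.4,-0.43,0.126],[1,-0.13,-0.4,-0.43,0.126],[1,-0.13,-0.4,-0.43,0.126],[1,-0.13,-0.4,-0.43,0.126],[1,-0.13,-0.4,-0.43,0.126],[1,-0.13,-0.4,-0.43,0.126],[1,-0.13,-0.4,-0.43,0.126],[1,-0.13,-0.4,-0.43,0.126]]]'
cat > tgt.py <<'E'
import sys
from h import *
s=manip.state();R=np.array(s['eef_rot']);P=np.array(eval(sys.argv[1]))
print('t',s['time_s'],'tcp',np.round(s['tool_pos'],4),'F',np.round(s['wrist_force'],1),'w',round(s['width']*93,1),'shift',np.round(R.T@(P-s['tool_pos']),4))
E
python3 tgt.py '(.617,.309,.22)'
```

```text
time_s: 1.85
tool_pos: [0.4997, -0.2031, 0.3489]
eef_rot: [[0.001, 0.134, -0.991], [0.001, -0.991, -0.134], [-1.0, -0.0, -0.001]]
wrist_force: [-0.3, -0.5, -0.5]
width: 0.998
t 1.85 tcp [ 0.4997 -0.2031  0.3489] F [-0.3 -0.5 -0.5] w 92.8 shift [ 0.1293 -0.4917 -0.1848]
```

```bash
python3 - <<'E'
from h import *
import pickle
c=cam("wrist");pickle.dump(c,open("w1.pkl","wb"));save(c,"pics/w1.png")
E
python3 -m creep '[[[1,0.03,-0.492,-0.185,0],[1,0.03,-0.492,-0.185,0],[1,0.03,-0.492,-0.185,0],[1,0.03,-0.492,-0.185,0],[1,0.03,-0.492,-0.185,0],[1,0.03,-0.492,-0.185,0],[1,0.03,-0.492,-0.185,0],[1,0.03,-0.492,-0.185,0],[1,0.03,-0.492,-0.185,0],[1,0.129,-0.492,-0.185,0],[1,0.129,-0.492,-0.185,0],[1,0.129,-0.492,-0.185,0],[1,0.129,-0.492,-0.185,0],[1,0.129,-0.492,-0.185,0],[1,0.129,-0.492,-0.185,0],[1,0.129,-0.492,-0.185,0],[1,0.129,-0.492,-0.185,0],[1,0.129,-0.492,-0.185,0]]]'
python3 - <<'E'
from h import *
import pickle
c=cam("wrist");pickle.dump(c,open("w2.pkl","wb"));save(c,"pics/w2.png")
im=np.array(c['image']);print('expected px',proj(c,[.617,.309,.054]))
hsv=cv2.cvtColor(im,cv2.COLOR_RGB2HSV);H,S,V=cv2.split(hsv);u,v=proj(c,[.617,.309,.054]).astype(int);print(hsv[v,u],hsv[v,u+80:u+130:10].tolist())
E
```

```text
time_s: 3.4
tool_pos: [0.6194, 0.3029, 0.221]
eef_rot: [[0.002, 0.125, -0.992], [-0.001, -0.992, -0.125], [-1.0, 0.001, -0.002]]
wrist_force: [0.4, -0.5, 0.1]
width: 0.999
expected px [316.42588348 183.61875044]
[ 24  61 179] [[21, 30, 161], [24, 33, 161], [141, 185, 69], [141, 162, 107], [140, 157, 107]]
```

View pics/w1.png

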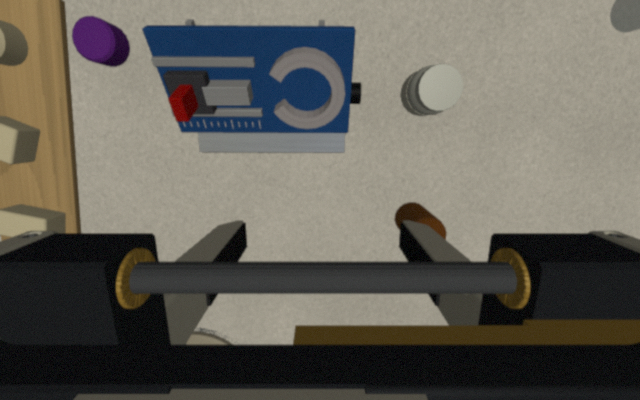

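View pics/w2.png

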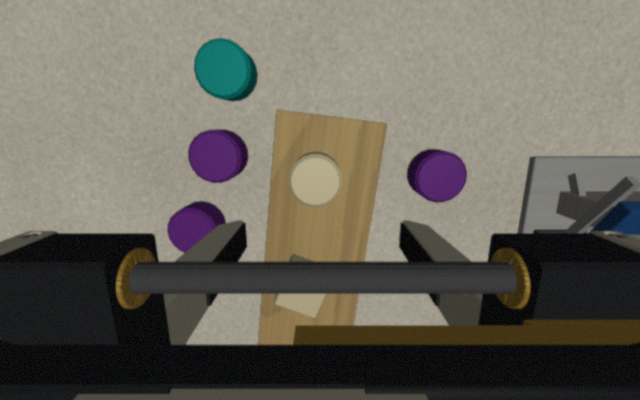

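```bash
python3 - <<'E'
from die import *
import pickle
np.set_printoptions(precision=4,suppress=True)
c=pickle.load(open("w2.pkl","rb"));im=np.array(c['image'])
H,S,V=cv2.split(cv2.cvtColor(im,cv2.COLOR_RGB2HSV));m=np.zeros(S.shape,np.uint8);m[145:215,280:350]=((S<76)&(V>168))[145:215,280:350]
m=cv2.morphologyEx(m,cv2.MORPH_OPEN,np.ones((3,3),np.uint8))
k=max(cv2.findContours(m,0,1)[0],key=cv2.contourArea);e=cv2.fitEllipse(cv2.convexHull(k));print('blank',e)
for z in(.050,.054):
    P=onz(c,*e[0],z);print(P,'diam',np.linalg.norm(onz(c,e[0][0]+e[1][0]/2,e[0][1],z)-onz(c,e[0][0]-e[1][0]/2,e[0][1],z)))
w=pickle.load(open("w1.pkl","rb"));im=np.array(w['image'])
H,S,V=cv2.split(cv2.cvtColor(im,cv2.COLOR_RGB2HSV));m=((H>100)&(H<125)&(S>140)).astype(np.uint8);m[180:]=0;m[:, :135]=0;m[:,375:]=0
k=max(cv2.findContours(m,0,1)[0],key=cv2.contourArea);q=cv2.approxPolyDP(cv2.convexHull(k),4,True)[:,0];print(q.tolist())
t=cam("top");cr=lambda x,y:(320+(x-300)/4,125+y/4)
ot=[(t,cr(722,44),(.07,-.06,0)),(t,cr(345,87),(.07,.19,0)),(t,cr(730,245),(-.07,-.06,0)),(t,cr(366,286),(-.07,.19,0))]
D=[(.07,.19,0),(.07,-.06,0),(-.07,-.06,0),(-.07,.19,0)]
pp=[]
for u in((145,26),(355,27),(349,133),(180,133)): pp.append(min(q.tolist(),key=lambda a:np.hypot(a[0]-u[0],a[1]-u[1])))
ow=[(w,np.array(x)+0.,d) for x,d in zip(pp,D)]
for o in(ow,ot+ow):
    p,r=fit(o);print(p,r.round(1).tolist())
# ring top ellipse
m2=((S<75)&(V>80)).astype(np.uint8);m2[:, :262]=0;m2[:,348:]=0;m2[:40]=0;m2[131:]=0
k=max(cv2.findContours(m2,0,1)[0],key=cv2.contourArea);e=cv2.fitEllipse(cv2.convexHull(k));R=dieR(p[3])
print('ring',e,cv2.boundingRect(k),'pred mouth',proj(w,p[:3]+R@[0,0,.02]))
ang=np.linspace(0,6.28,60);print(cv2.fitEllipse(np.array([proj(w,p[:3]+R@[.05*np.cos(b),.05*np.sin(b),.02]) for b in ang],np.float32)))
E
```

```text
blank ((314.9302673339844, 180.6138916015625), (45.971527099609375, 46.93699645996094), 101.38993072509766)
[0.6196 0.3112 0.05  ] diam 0.05426538419968751
[0.6203 0.3112 0.054 ] diam 0.053623298936444415
[[144, 29], [353, 28], [346, 131], [182, 130]]
[ 0.612  -0.1644  0.095   0.1336] [[-0.2, -0.7], [-0.3, 0.4], [0.1, -0.3], [0.6, 0.6]]
[ 0.6113 -0.1654  0.0968  0.1328] [[-0.8, -0.7], [-0.7, -0.2], [-1.4, -1.4], [-0.8, -0.6], [-0.2, -0.5], [0.6, 0.8], [0.7, 0.4], [0.6, 1.1]]
ring ((305.66949462890625, 87.89717864990234), (78.29643249511719, 82.894287109375), 165.7440185546875) (269, 47, 76, 82) pred mouth [304.9043  92.7467]
((304.7597351074219, 89.37452697753906), (73.5535659790039, 77.60399627685547), 116.15509796142578)
```

```bash
python3 tgt.py '(.6197,.3112,.038)'
```

```text
t 3.5 tcp [0.6191 0.3037 0.221 ] F [-0.6  0.2  0.3] w 92.9 shift [ 0.183  -0.0074 -0.0012]
```

```bash
python3 -m creep '[[[1,0.04,-0.007,0,0],[1,0.08,-0.007,0,0],[1,0.1,-0.007,0,0],[1,0.1,-0.007,0,0],[1,0.1,-0.007,0,0]]]';python3 tgt.py '(.6197,.3112,.038)'
```

```text
time_s: 3.92
tool_pos: [0.6175, 0.3117, 0.1198]
eef_rot: [[-0.001, 0.128, -0.992], [-0.001, -0.992, -0.128], [-1.0, 0.001, 0.001]]
wrist_force: [-0.8, 0.6, 0.5]
width: 1.0
t 3.9167 tcp [0.6175 0.3117 0.1198] F [-0.8  0.6  0.5] w 93.0 shift [ 0.0818  0.0007 -0.0022]
```

```bash
python3 -m creep '[[[1,0.04,0.001,-0.002,0],[1,0.07,0.001,-0.002,0],[1,0.082,0.001,-0.002,0],[1,0.082,0.001,-0.002,0],[-1,0.082,0.001,-0.002,0],[-1,0.082,0.001,-0.002,0],[-1,0.082,0.001,-0.002,0],[-1,0.082,0.001,-0.002,0],[-1,0.082,0.001,-0.002,0],[-1,0.082,0.001,-0.002,0],[-1,0.082,0.001,-0.002,0],[-1,0.082,0.001,-0.002,0]]]';python3 tgt.py '(.6197,.3112,.2)'
```

```text
time_s: 4.92
tool_pos: [0.6201, 0.3121, 0.0389]
eef_rot: [[0.001, 0.128, -0.992], [0.001, -0.992, -0.128], [-1.0, -0.0, -0.001]]
wrist_force: [0.1, -0.3, 6.6]
width: 0.68
t 4.9167 tcp [0.6201 0.3121 0.0389] F [ 0.1 -0.3  6.6] w 63.2 shift [-0.1611  0.0007  0.0002]
```

```bash
python3 -m creep '[[[-1,-0.04,0,0,0],[-1,-0.08,0,0,0],[-1,-0.12,0,0,0],[-1,-0.16,0,0,0],[-1,-0.19,0,0,0],[-1,-0.19,0,0,0],[-1,-0.19,0,0,0]]]';python3 tgt.py '(.53,-.165,.22)'
```

```text
time_s: 5.5
tool_pos: [0.6201, 0.3121, 0.2298]
eef_rot: [[0.003, 0.128, -0.992], [0.002, -0.992, -0.128], [-1.0, -0.001, -0.004]]
wrist_force: [0.3, -0.9, -2.2]
width: 0.678
t 5.5 tcp [0.6201 0.3121 0.2298] F [ 0.3 -0.9 -2.2] w 63.1 shift [0.0087 0.4616 0.1506]
```

```bash
python3 -m creep '[[[-1,0,0.04,0.013,0],[-1,0,0.08,0.026,0],[-1,0,0.12,0.039,0],[-1,0,0.16,0.052,0],[-1,0,0.2,0.065,0],[-1,0,0.24,0.078,0],[-1,0,0.28,0.091,0],[-1,0,0.32,0.104,0],[-1,0,0.36,0.117,0],[-1,0,0.4,0.13,0],[-1,0,0.44,0.143,0],[-1,0,0.462,0.15,0],[-1,0,0.462,0.15,0],[-1,0,0.462,0.15,0]]]'
python3 - <<'E'
from h import *
import pickle
c=cam("wrist");pickle.dump(c,open("w3.pkl","wb"));save(c,"pics/w3.png")
E
```

```text
time_s: 6.67
tool_pos: [0.5286, -0.1674, 0.226]
eef_rot: [[-0.003, 0.125, -0.992], [0.0, -0.992, -0.125], [-1.0, -0.001, 0.003]]
wrist_force: [0.1, 0.6, -2.2]
width: 0.682
```

View pics/w3.png

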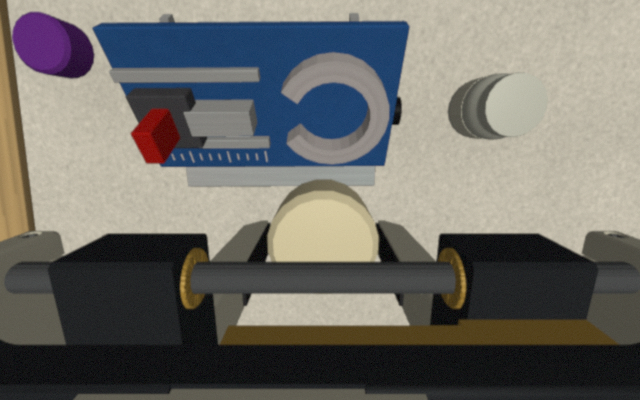

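```bash
python3 - <<'E'
from die import *
import pickle
np.set_printoptions(precision=4,suppress=True)
def corners(im,ym,xm):
    H,S,V=cv2.split(cv2.cvtColor(im,cv2.COLOR_RGB2HSV));m=((H>100)&(H<125)&(S>120)).astype(np.uint8);m[ym:]=0;m[:,:xm[0]]=0;m[:,xm[1]:]=0
    k=max(cv2.findContours(m,0,1)[0],key=cv2.contourArea);return cv2.approxPolyDP(cv2.convexHull(k),4,True)[:,0]
w=pickle.load(open("w3.pkl","rb"));im=np.array(w['image']);q=corners(im,180,(85,430));print(q.tolist())
H,S,V=cv2.split(cv2.cvtColor(im,cv2.COLOR_RGB2HSV))
# inner mouth: blue region inside ring; ring outer hull
m=((S<90)&(V>60)).astype(np.uint8);m[:,:277]=0;m[:,393:]=0;m[:48]=0;m[166:]=0
k=max(cv2.findContours(m,0,1)[0],key=cv2.contourArea);print('ring outer',cv2.fitEllipse(cv2.convexHull(k)),cv2.boundingRect(k))
D=[(.07,.19,0),(.07,-.06,0),(-.07,-.06,0)]
pp=[min(q.tolist(),key=lambda a:np.hypot(a[0]-u[0],a[1]-u[1])) for u in((96,24),(408,23),(387,166))];print(pp)
ow=[(w,np.array(x)+0.,d) for x,d in zip(pp,D)]
p,r=fit(ow);R=dieR(p[3]);print('fit',p,r.round(1).tolist())
t=cam("top");cr=lambda x,y:(320+(x-300)/4,125+y/4)
ot=[(t,cr(722,44),(.07,-.06,0)),(t,cr(345,87),(.07,.19,0)),(t,cr(730,245),(-.07,-.06,0)),(t,cr(366,286),(-.07,.19,0))]
p2,r2=fit(ow+ow+ot);print('comb',p2,r2.round(1).tolist())
for P in(p,p2):
  R=dieR(P[3]);ang=np.linspace(0,6.28,200)
  pts=np.array([proj(w,P[:3]+R@[.05*np.cos(b),.05*np.sin(b),z]) for b in ang for z in(.02,0)],np.float32)
  h=pts;print('pred ring bbox',h.min(0),h.max(0),'top ring bbox',pts[::2].min(0),pts[::2].max(0),'inner',)
  a=np.array([proj(w,P[:3]+R@[.0335*np.cos(b),.0335*np.sin(b),.02]) for b in ang]);print('inner top',a.min(0),a.max(0))
e=None
m=((S<80)&(V>150)).astype(np.uint8);m[:175]=0;m[252:]=0;m[:,:266]=0;m[:,382:]=0
col=np.where(m.sum(0)>3)[0];print('blank cols',col.min(),col.max())
save(w,"pics/w3c.png",(80,10,430,190),2.2)
E
```

```text
[[383, 164], [162, 165], [94, 27], [404, 22], [407, 33]]
ring outer ((332.6187438964844, 108.38106536865234), (112.37416076660156, 113.35482025146484), 37.11284637451172) (281, 52, 109, 113)
[[94, 27], [404, 22], [383, 164]]
fit [ 0.6119 -0.1644  0.0984  0.1374] [[-0.5, 0.3], [1.1, 0.9], [-0.8, -1.7]]
comb [ 0.6117 -0.1646  0.0987  0.1373] [[-0.4, 0.5], [1.4, 1.1], [-0.6, -1.4], [-0.4, 0.5], [1.4, 1.1], [-0.6, -1.4], [-1.0, -1.1], [-1.0, -0.2], [-1.4, -1.8], [-0.9, -0.6]]
pred ring bbox [275.2879  50.4914] [385.1128 159.5187] top ring bbox [275.2879  58.939 ] [385.1128 159.5187] inner
inner top [293.5365  79.4715] [366.7745 146.2302]
pred ring bbox [275.4951  50.7221] [385.4135 159.7868] top ring bbox [275.4951  59.1921] [385.4135 159.7868] inner
inner top [293.7571  79.7312] [367.056  146.4989]
blank cols 266 381
```

View pics/w3c.png

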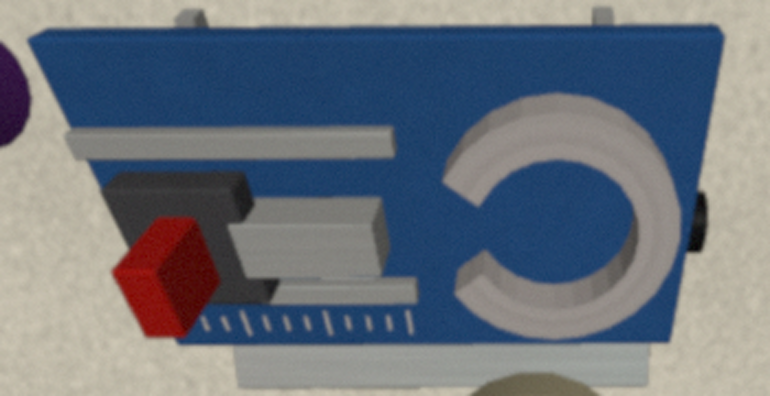

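```bash
python3 - <<'E'
from die import *
import pickle
np.set_printoptions(precision=4,suppress=True)
w=pickle.load(open("w3.pkl","rb"));im=np.array(w['image'])
ang=np.linspace(0,2*np.pi,361)
cr=lambda x,y:np.array([80+x/2.2,10+y/2.2])-.3
C=[(cr(33,40),(.07,.19,0)),(cr(722,39),(.07,-.06,0)),(cr(668,342),(-.07,-.06,0))]
circ=lambda P,r,z:np.array([proj(w,P[:3]+dieR(P[3])@[r*np.cos(b),r*np.sin(b),z]) for b in ang])
def f(P):
    o=circ(P,.05,.02);i=circ(P,.0335,.02);b=circ(P,.05,0)
    r=[proj(w,P[:3]+dieR(P[3])@np.array(d))-uv for uv,d in C]
    return np.concatenate(r+[[o[:,0].max()-cr(681,0)[0],o[:,1].max()-cr(0,339)[1],i[:,0].max()-cr(638,0)[0],i[:,1].min()-cr(0,160)[1],b[:,1].min()-cr(0,93)[1]]])
r=least_squares(f,[.61,-.165,.097,.135],x_scale=.1,loss='soft_l1');print(r.x,f(r.x).round(1))
P=r.x;R=dieR(P[3]);Rt=np.array([[0,.127,-.992],[0,-.992,-.127],[-1,0,0]])
print('err sens',np.sqrt(np.diag(np.linalg.inv(r.jac.T@r.jac))))
for zz,rr in((.016,.028),(.012,.032),(-.022,.032)):
    a=np.array([proj(w,np.array([.5286,-.1674,.226+zz])+[rr*np.cos(b),rr*np.sin(b),0]) for b in ang]);print('blank pred',zz,a.min(0),a.max(0))
g=cv2.cvtColor(im,cv2.COLOR_RGB2HSV)
for row in(200,225,240): print(row,[(x,g[row,x,1],g[row,x,2]) for x in list(range(262,286,2))+list(range(364,388,2))])
print([(y,g[y,323,1],g[y,323,2]) for y in range(174,206,2)])
for q in((.041,0,.02),(0,0,.02),(0,0,0)): print(q,P[:3]+R@np.array(q))
tab=tuple(cr(185,222));print('tab top ray check: x=0 y=?',[proj(w,P[:3]+R@[0,y,.065]) for y in(.14,.15,.16)],tab)
print('face top edge nose px',[proj(w,P[:3]+R@[.0,y,.028]) for y in(.067,.075,.085)],'obs',cr(382,222))
E
```

```text
[ 0.6094 -0.1668  0.1008  0.1284] [ 0.   0.   1.1 -0.9  0.5  0.4 -1.5 -1.3 -0.4  0.2  1.5]
err sens [0.0005 0.0006 0.001  0.0039]
blank pred 0.016 [271.2668 197.7572] [371.7096 291.0291]
blank pred 0.012 [265.448  188.8064] [377.5864 293.2294]
blank pred -0.022 [274.932  177.3688] [368.4866 266.0097]
200 [(262, np.uint8(29), np.uint8(192)), (264, np.uint8(31), np.uint8(190)), (266, np.uint8(31), np.uint8(195)), (268, np.uint8(31), np.uint8(196)), (270, np.uint8(32), np.uint8(199)), (272, np.uint8(31), np.uint8(197)), (274, np.uint8(31), np.uint8(203)), (276, np.uint8(29), np.uint8(200)), (278, np.uint8(29), np.uint8(196)), (280, np.uint8(29), np.uint8(196)), (282, np.uint8(33), np.uint8(179)), (284, np.uint8(48), np.uint8(111)), (364, np.uint8(34), np.uint8(195)), (366, np.uint8(32), np.uint8(193)), (368, np.uint8(32), np.uint8(199)), (370, np.uint8(32), np.uint8(201)), (372, np.uint8(28), np.uint8(193)), (374, np.uint8(30), np.uint8(198)), (376, np.uint8(32), np.uint8(198)), (378, np.uint8(31), np.uint8(191)), (380, np.uint8(29), np.uint8(194)), (382, np.uint8(33), np.uint8(194)), (
[... 2098 characters left out ...]
 np.uint8(134)), (192, np.uint8(63), np.uint8(183)), (194, np.uint8(65), np.uint8(181)), (196, np.uint8(64), np.uint8(183)), (198, np.uint8(65), np.uint8(185)), (200, np.uint8(65), np.uint8(209)), (202, np.uint8(59), np.uint8(215)), (204, np.uint8(60), np.uint8(216))]
(0.041, 0, 0.02) [ 0.6347 -0.1635  0.1386]
(0, 0, 0.02) [ 0.5994 -0.1681  0.1181]
(0, 0, 0) [ 0.6094 -0.1668  0.1008]
tab top ray check: x=0 y=? [array([159.2016, 148.0016]), array([146.7396, 148.0487]), array([134.2789, 148.0959])] (np.float64(163.79090909090905), np.float64(110.60909090909091))
face top edge nose px [array([257.5557, 123.7203]), array([248.6   , 123.7551]), array([237.4063, 123.7985])] obs [253.3364 110.6091]
```

```bash
python3 tgt.py '(.619,-.1655,.178)'
```

```text
t 6.7667 tcp [ 0.5298 -0.1645  0.2266] F [ 0.5  0.1 -1.1] w 63.3 shift [ 0.0485  0.0126 -0.0884]
```

```bash
python3 -m creep '[[[-1,0,0.006,-0.04,0],[-1,0,0.012,-0.08,0],[-1,0.01,0.012,-0.088,0],[-1,0.035,0.012,-0.088,0],[-1,0.045,0.012,-0.088,0],[-1,0.048,0.012,-0.088,0],[-1,0.048,0.012,-0.088,0],[-1,0.048,0.012,-0.088,0]]]'; python3 tgt.py '(.619,-.1655,.1613)'
```

```text
time_s: 7.43
tool_pos: [0.6189, -0.1658, 0.1801]
eef_rot: [[0.0, 0.129, -0.992], [0.0, -0.992, -0.129], [-1.0, -0.0, -0.0]]
wrist_force: [0.3, -0.4, -1.0]
width: 0.68
t 7.4333 tcp [ 0.6189 -0.1658  0.1801] F [ 0.3 -0.4 -1. ] w 63.2 shift [ 0.0188 -0.0002 -0.0002]
```

```bash
python3 -m creep '[[[-1,0.003,0,0,0],[-1,0.006,0,0,0],[-1,0.008,0,0,0],[-1,0.01,0,0,0],[-1,0.01,0,0,0]]]'; python3 tgt.py '(.619,-.1655,.1613)'; python3 -m creep '[[[-1,0.001,0,0,0],[-1,0.002,0,0,0],[-1,0.003,0,0,0],[-1,0.003,0,0,0]]]'; python3 tgt.py '(.619,-.1655,.1613)'
```

```text
time_s: 7.85
tool_pos: [0.6171, -0.1671, 0.1707]
eef_rot: [[-0.002, 0.127, -0.992], [-0.001, -0.992, -0.127], [-1.0, 0.001, 0.003]]
wrist_force: [-8.3, -0.9, 12.5]
width: 0.677
t 7.85 tcp [ 0.6171 -0.1671  0.1707] F [-8.3 -0.9 12.5] w 63.0 shift [ 0.0094 -0.0014 -0.0021]
time_s: 8.18
tool_pos: [0.616, -0.1676, 0.1678]
eef_rot: [[-0.004, 0.127, -0.992], [-0.002, -0.992, -0.127], [-1.0, 0.001, 0.005]]
wrist_force: [-11.9, -2.6, 15.0]
width: 0.679
t 8.1833 tcp [ 0.616  -0.1676  0.1678] F [-11.9  -2.6  15. ] w 63.1 shift [ 0.0065 -0.0017 -0.0033]
```

```bash
python3 -m creep '[[[-1,0.001,0,-0.001,0],[-1,0.002,0,-0.001,0],[-1,0.003,0,-0.001,0],[-1,0.004,0,-0.001,0],[-1,0.004,0,-0.001,0]]]'; python3 tgt.py '(.619,-.1655,.1613)'; python3 -m creep '[[[-1,0.001,0,0,0],[-1,0.002,0,0,0],[-1,0.003,0,0,0],[-1,0.003,0,0,0]]]'; python3 tgt.py '(.619,-.1655,.1613)'
python3 - <<'E'
from h import *
c=cam("wrist");s=cam("scene");W=np.zeros((600,800,3),np.uint8)
W[:280,:560]=cv2.resize(np.array(c['image'])[110:250,180:460],None,fx=2,fy=2);W[280:580,:400]=cv2.resize(np.array(s['image'])[200:300,220:353],(400,300));cv2.imwrite("pics/tilt.png",W[:580,:560,::-1])
E
```

```text
time_s: 8.6
tool_pos: [0.616, -0.1684, 0.1635]
eef_rot: [[-0.006, 0.126, -0.992], [-0.002, -0.992, -0.126], [-1.0, 0.002, 0.006]]
wrist_force: [-13.4, -4.3, 15.9]
width: 0.676
t 8.6 tcp [ 0.616  -0.1684  0.1635] F [-13.4  -4.3  15.9] w 62.9 shift [ 0.0022 -0.0025 -0.0034]
time_s: 8.93
tool_pos: [0.6165, -0.1687, 0.1604]
eef_rot: [[-0.005, 0.126, -0.992], [-0.003, -0.992, -0.126], [-1.0, 0.002, 0.006]]
wrist_force: [-12.1, -4.1, 12.9]
width: 0.674
t 8.9333 tcp [ 0.6165 -0.1687  0.1604] F [-12.1  -4.1  12.9] w 62.7 shift [-0.0009 -0.0028 -0.0029]
```

View pics/tilt.png

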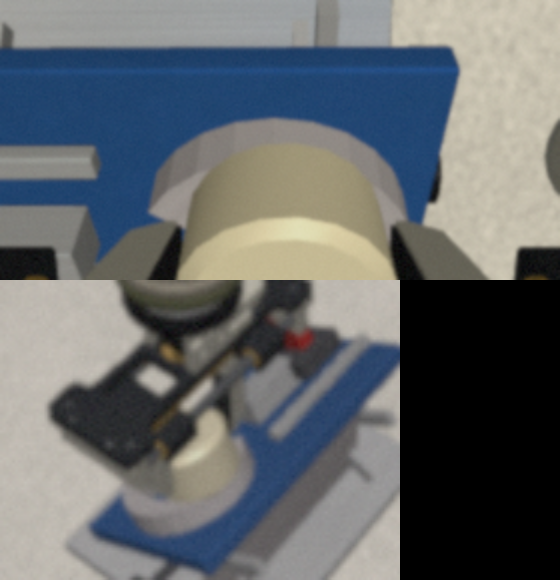

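```bash
python3 - <<'E'
from die import *
np.set_printoptions(precision=1,suppress=True)
c=cam("wrist");s=manip.state();print(np.round(s['tool_pos'],4),np.round(s['wrist_force'],1))
piv=np.array(s['tool_pos'])+[0,0,.005];yaw=.128
xh=np.array([np.cos(yaw),np.sin(yaw),0]);zh=np.array([0,0,1])
for hp in(.030,.032,.035):
  for th in(15,20,25,30,35):
    t=np.radians(th);zb=zh*np.cos(t)-xh*np.sin(t);xb=xh*np.cos(t)+zh*np.sin(t)
    q=lambda x,z:proj(c,piv+xb*x+zb*(z-hp))
    print(hp,th,q(.028,0),q(.032,.004),q(.032,.038),q(.028,.042))
P=np.array([.6094,-.1668,.1008]);R=dieR(.128);print('ring outer top',proj(c,P+R@[.05,0,.02]),'base',proj(c,P+R@[.05,0,0]),'plate end',proj(c,P+R@[.07,0,0]))
im=np.array(c['image']);print(im[150:245:2,322].sum(1).tolist())
E
```

```text
[ 0.6 -0.2  0.2] [-12.2  -4.5  13.3]
0.03 15 [321.4 174.6] [321.4 171.5] [321.3 198.9] [321.4 209.6]
0.03 20 [321.4 172.7] [321.4 170.3] [321.4 203. ] [321.4 214. ]
0.03 25 [321.4 171.2] [321.4 169.5] [321.4 207.5] [321.4 218.8]
0.03 30 [321.4 170.2] [321.3 169.2] [321.4 212.4] [321.4 223.8]
0.03 35 [321.4 169.7] [321.3 169.5] [321.4 217.7] [321.4 229. ]
0.032 15 [321.4 173.3] [321.4 170.2] [321.4 197. ] [321.4 207.5]
0.032 20 [321.4 171.2] [321.4 168.7] [321.4 200.7] [321.4 211.6]
0.032 25 [321.4 169.4] [321.4 167.6] [321.4 204.9] [321.4 216. ]
0.032 30 [321.4 168.1] [321.3 167.1] [321.4 209.5] [321.4 220.7]
0.032 35 [321.4 167.3] [321.3 167.1] [321.4 214.4] [321.4 225.7]
0.035 15 [321.4 171.4] [321.4 168.2] [321.4 194.2] [321.4 204.5]
0.035 20 [321.4 168.8] [321.4 166.3] [321.4 197.4] [321.4 208.1]
0.035 25 [321.4 166.7] [321.4 164.9] [321.4 201.1] [321.4 212. ]
0.035 30 [321.4 165. ] [321.3 163.9] [321.4 205.2] [321.4 216.3]
0.035 35 [321.4 163.8] [321.3 163.5] [321.4 209.7] [321.4 220.8]
ring outer top [317.1 187.1] base [317.4 167.6] plate end [317.  143.5]
[207, 211, 217, 214, 218, 206, 217, 221, 216, 247, 378, 418, 419, 415, 415, 417, 419, 421, 420, 419, 428, 427, 425, 421, 421, 418, 417, 426, 418, 421, 425, 420, 422, 427, 482, 607, 615, 614, 619, 615, 555, 526, 530, 525, 529, 530, 526, 521]
```

```bash
python3 - <<'E'
from die import *
np.set_printoptions(precision=4,suppress=True)
c=cam("wrist");s=manip.state();T=np.array(s['tool_pos']);im=np.array(c['image']).astype(int)
print([(y,im[y,322].tolist()) for y in range(166,192,2)])
yaw=.128;xh=np.array([np.cos(yaw),np.sin(yaw),0]);zh=np.array([0,0,1])
def rows(th,dx,dz): # blank mid at T+xh*dx+zh*dz
    zb=zh*np.cos(th)-xh*np.sin(th);xb=xh*np.cos(th)+zh*np.sin(th)
    q=lambda x,z:proj(c,T+xh*dx+zh*dz+xb*x+zb*(z-.021))[1]
    return np.array([max(q(.028,0),0) if q(.028,0)<q(.032,.004) else q(.032,.004),q(.032,.038),q(.028,.042)])
for b in(179,181.5,184):
  obs=np.array([b,218.,230.3])
  for th in(18,22,26,30,34):
    r=least_squares(lambda p:rows(np.radians(th),*p)-obs,[0,-.006],x_scale=.01);print(b,th,r.x,r.fun.round(1))
for th in(20,25,30):print('expected mid if pivot hp=31 at tcp+4:',th,-(.01)*-np.sin(np.radians(th)),.004-.01*np.cos(np.radians(th)))
E
```

```text
[(166, [34, 71, 116]), (168, [50, 78, 117]), (170, [125, 126, 128]), (172, [144, 138, 133]), (174, [142, 136, 131]), (176, [143, 137, 132]), (178, [143, 136, 132]), (180, [142, 136, 129]), (182, [152, 144, 121]), (184, [155, 147, 116]), (186, [155, 146, 116]), (188, [158, 149, 120]), (190, [156, 147, 119])]
179 18 [0.0023 0.0211] [ 0.2 -0.5  0.4]
179 22 [-0.0001  0.0078] [-0.   0.2 -0.1]
179 26 [-0.0022 -0.0049] [-0.2  0.7 -0.5]
179 30 [-0.004 -0.017] [-0.3  1.1 -0.9]
179 34 [-0.0054 -0.0282] [-0.3  1.5 -1.2]
181.5 18 [-0.0006  0.0133] [ 0. -0.  0.]
181.5 22 [-0.0032 -0.0007] [-0.2  0.6 -0.4]
181.5 26 [-0.0055 -0.0141] [-0.3  1.1 -0.8]
181.5 30 [-0.0075 -0.0267] [-0.3  1.5 -1.2]
181.5 34 [-0.0092 -0.0387] [-0.4  1.8 -1.5]
184 18 [-0.0038  0.0045] [-0.1  0.4 -0.3]
184 22 [-0.0067 -0.0103] [-0.3  1.  -0.8]
184 26 [-0.0092 -0.0243] [-0.4  1.4 -1.1]
184 30 [-0.0115 -0.0376] [-0.4  1.8 -1.5]
184 34 [-0.0135 -0.0505] [-0.5  2.2 -1.8]
expected mid if pivot hp=31 at tcp+4: 20 0.0034202014332566874 -0.005396926207859084
expected mid if pivot hp=31 at tcp+4: 25 0.004226182617406995 -0.0050630778703665
expected mid if pivot hp=31 at tcp+4: 30 0.004999999999999999 -0.0046602540378443864
```

```bash
python3 -m creep '[[[-1,0.001,0,0.001,0],[-1,0.002,0,0.002,0],[-1,0.003,0,0.003,0],[-1,0.005,0,0.004,0],[-1,0.006,0,0.005,0],[-1,0.006,0,0.005,0]]]'
cat > tilt.py <<'E'
from die import *
np.set_printoptions(precision=4,suppress=True)
c=cam("wrist");s=manip.state();T=np.array(s['tool_pos']);im=np.array(c['image']).astype(int)
print('tcp',T,'w',s['width']*93,'F',np.round(s['wrist_force'],1))
x=im[150:250,318:327].mean(1); y=np.arange(150,250)
rb=x[:,0]-x[:,2];print('r-b',[(int(a),int(b)) for a,b in zip(y,rb)][20:45]);g=x.sum(1);d=np.abs(np.diff(g));print('edges',[(int(y[i]),int(g[i+1]-g[i])) for i in range(len(d)) if d[i]>25])
P=np.array([.6094,-.1668,.1008]);R=dieR(.128);print('tcp in die',R.T@(T-P))
E
python3 tilt.py
```

```text
time_s: 9.63
tool_pos: [0.6153, -0.1684, 0.1561]
eef_rot: [[0.002, 0.127, -0.992], [-0.002, -0.992, -0.127], [-1.0, 0.003, -0.002]]
wrist_force: [-4.8, -2.5, 15.8]
width: 0.67
tcp [ 0.6153 -0.1684  0.156 ] w 62.221040178381564 F [-5.2 -1.5 15.6]
r-b [(170, 6), (171, 11), (172, 10), (173, 11), (174, 10), (175, 11), (176, 10), (177, 10), (178, 10), (179, 11), (180, 11), (181, 11), (182, 12), (183, 20), (184, 34), (185, 40), (186, 42), (187, 42), (188, 43), (189, 42), (190, 43), (191, 43), (192, 43), (193, 42), (194, 42)]
edges [(167, 53), (168, 83), (169, 42), (227, 36), (228, 85), (229, 39), (239, -57), (240, -48)]
tcp in die [ 0.0325 -0.0024  0.045 ]
```

```bash
cat > tl2.py <<'E'
from die import *
import sys
np.set_printoptions(precision=4,suppress=True)
c=cam("wrist");s=manip.state();T=np.array(s['tool_pos']);obs=np.array(eval(sys.argv[1]))
yaw=.128;xh=np.array([np.cos(yaw),np.sin(yaw),0]);zh=np.array([0,0,1]);P=np.array([.6094,-.1668,.1008]);R=dieR(.128)
def rows(th,dx,dz):
    zb=zh*np.cos(th)-xh*np.sin(th);xb=xh*np.cos(th)+zh*np.sin(th)
    q=lambda x,z:proj(c,T+xh*dx+zh*dz+xb*x+zb*(z-.021))[1]
    return np.array([min(q(.028,0),q(.032,.004)),q(.032,.038),q(.028,.042)])
for th in(22,25,28,31,34):
    r=least_squares(lambda p:rows(np.radians(th),*p)-obs,[0,-.006],x_scale=.01);M=T+xh*r.x[0]+zh*r.x[1];print(th,r.x,r.fun.round(1),'mid in die',R.T@(M-P))
E
python3 tl2.py '(183.8,228.5,240)'
```

```text
22 [-0.0006  0.0201] [ 0.3 -1.   0.7] mid in die [ 0.042  -0.0024  0.0627]
25 [-0.002   0.0115] [ 0.1 -0.5  0.4] mid in die [ 0.0365 -0.0024  0.056 ]
28 [-0.0033  0.0033] [ 0.  -0.1  0.1] mid in die [ 0.0313 -0.0024  0.0496]
31 [-0.0044 -0.0045] [-0.1  0.2 -0.2] mid in die [ 0.0264 -0.0024  0.0433]
34 [-0.0054 -0.0122] [-0.1  0.6 -0.5] mid in die [ 0.0217 -0.0024  0.0372]
```

```bash
python3 -m creep '[[[-1,-0.004,0,0.002,0],[-1,-0.008,0,0.004,0],[-1,-0.012,0,0.006,0],[-1,-0.016,0,0.006,0],[-1,-0.016,0,0.006,0],[-1,-0.016,0,0.006,0]]]'; python3 tilt.py
```

```text
time_s: 10.23
tool_pos: [0.6092, -0.1675, 0.1698]
eef_rot: [[0.0, 0.129, -0.992], [-0.0, -0.992, -0.129], [-1.0, 0.0, -0.0]]
wrist_force: [-0.5, 0.1, -1.5]
width: 0.674
tcp [ 0.609  -0.1675  0.1696] w 62.48376567278508 F [-0.8  0.3 -1.6]
r-b [(170, 10), (171, 10), (172, 10), (173, 10), (174, 10), (175, 11), (176, 11), (177, 11), (178, 11), (179, 12), (180, 12), (181, 11), (182, 13), (183, 22), (184, 35), (185, 41), (186, 42), (187, 42), (188, 43), (189, 42), (190, 42), (191, 42), (192, 42), (193, 42), (194, 42)]
edges [(155, 28), (156, 74), (157, 64), (158, 25), (226, 53), (227, 76), (228, 29), (238, -65), (239, -38)]
tcp in die [ 0.034  -0.0006  0.0598]
```

```bash
python3 -m creep '[[[-1,0.005,-0.0005,0.008,0],[-1,0.01,-0.0005,0.016,0],[-1,0.014,-0.0005,0.024,0],[-1,0.014,-0.0005,0.024,0],[-1,0.014,-0.0005,0.024,0],[-1,0.014,-0.0005,0.024,0]]]'; python3 tilt.py; python3 tl2.py '(183.7,227.3,239)'
python3 - <<'E'
from h import *
c=cam("wrist");s=cam("scene");W=np.zeros((600,800,3),np.uint8)
W[:280,:560]=cv2.resize(np.array(c['image'])[110:250,180:460],None,fx=2,fy=2);W[280:580,:400]=cv2.resize(np.array(s['image'])[200:300,220:353],(400,300),interpolation=cv2.INTER_CUBIC);cv2.imwrite("pics/pre.png",W[:580,:560,::-1])
E
```

```text
time_s: 10.78
tool_pos: [0.5853, -0.1702, 0.1557]
eef_rot: [[0.0, 0.128, -0.992], [0.0, -0.992, -0.128], [-1.0, 0.0, -0.0]]
wrist_force: [0.0, -0.8, -1.4]
width: 0.675
tcp [ 0.5856 -0.1701  0.1558] w 62.157022456570594 F [ 0.2 -0.5 -1.3]
r-b [(170, -89), (171, -88), (172, -89), (173, -89), (174, -88), (175, -88), (176, -90), (177, -89), (178, -88), (179, -90), (180, -91), (181, -89), (182, -73), (183, -25), (184, 23), (185, 42), (186, 45), (187, 45), (188, 45), (189, 46), (190, 45), (191, 46), (192, 45), (193, 46), (194, 46)]
edges [(160, -27), (161, -93), (162, -90), (163, -36), (181, 25), (182, 86), (183, 96), (184, 37), (226, 57), (227, 74), (228, 27), (238, -54), (239, -44)]
tcp in die [ 0.0067 -0.0002  0.0597]
22 [-0.001   0.0177] [ 0.2 -0.7  0.5] mid in die [ 0.0147 -0.0002  0.0755]
25 [-0.0025  0.009 ] [ 0.1 -0.3  0.2] mid in die [ 0.009  -0.0002  0.0687]
28 [-0.0038  0.0006] [-0.   0.1 -0.1] mid in die [ 0.0037 -0.0002  0.0621]
31 [-0.005  -0.0074] [-0.1  0.5 -0.4] mid in die [-0.0013 -0.0002  0.0557]
34 [-0.0061 -0.0152] [-0.2  0.8 -0.6] mid in die [-0.0061 -0.0002  0.0495]
```

View pics/pre.png

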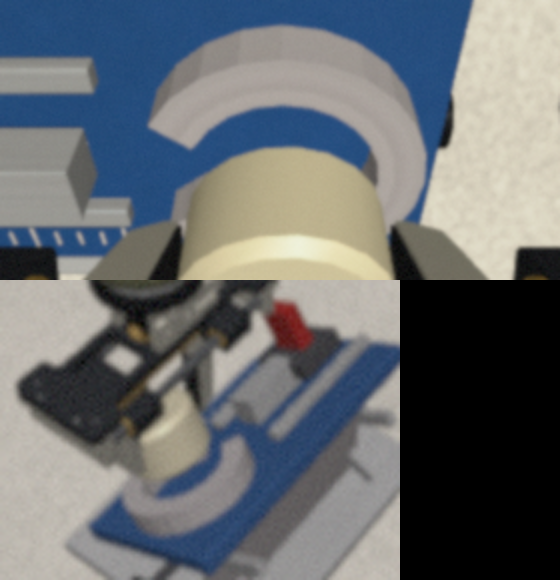

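```bash
python3 - <<'E'
from die import *
np.set_printoptions(precision=4,suppress=True)
c=cam("wrist");P=np.array([.6094,-.1668,.1008]);ang=np.linspace(0,2*np.pi,361)
ci=lambda p,r,z:np.array([proj(c,p+dieR(.128)@[r*np.cos(b),r*np.sin(b),z]) for b in ang])
f=lambda p:np.array([ci(p,.05,.02)[:,0].max(),ci(p,.0335,.02)[:,1].min(),ci(p,.05,.0)[:,1].min(),ci(p,.0335,.02)[:,0].max()])
print(f(P));R=dieR(.128)
for d in((.002,0,0),(0,.002,0),(0,0,.002)): print(d,f(P+R@np.array(d))-f(P))
im=np.array(c['image']).astype(int)
print('top row',[ (y,im[y,318:327].sum()//9) for y in range(116,130)])
for y in(190,196,202,208): print(y,[(x,int(im[y,x].sum()),int(im[y,x,0]-im[y,x,2])) for x in range(384,398,2)])
T=np.array(manip.state()['tool_pos']);yaw=.128;xh=np.array([np.cos(yaw),np.sin(yaw),0]);zh=np.array([0,0,1]);th=np.radians(30);yh=np.cross(zh,xh)
zb=zh*np.cos(th)-xh*np.sin(th);xb=xh*np.cos(th)+zh*np.sin(th);M=T-.0045*xh-.005*zh
a=np.array([proj(c,M+xb*.032*np.cos(b)+yh*.032*np.sin(b)+zb*(.017)) for b in np.linspace(-1.2,1.2,50)]);a2=a[np.abs(a[:,1]-225).argsort()[:2]];print('pred blank rim',a[[0,5,44,49]])
E
```

```text
[391.2581 160.8599 122.1511 367.865 ]
(0.002, 0, 0) [ 0.467  -2.5046 -2.7468  0.3043]
(0, 0.002, 0) [-2.8292 -0.0018 -0.0021 -2.7891]
(0, 0, 0.002) [0.4858 1.8967 1.5716 0.3159]
top row [(116, np.int64(240)), (117, np.int64(237)), (118, np.int64(241)), (119, np.int64(242)), (120, np.int64(239)), (121, np.int64(262)), (122, np.int64(337)), (123, np.int64(415)), (124, np.int64(447)), (125, np.int64(453)), (126, np.int64(452)), (127, np.int64(451)), (128, np.int64(452)), (129, np.int64(451))]
190 [(384, 492, 12), (386, 499, 13), (388, 484, 14), (390, 484, 13), (392, 458, 3), (394, 256, -77), (396, 296, -61)]
196 [(384, 492, 12), (386, 500, 12), (388, 494, 15), (390, 488, 11), (392, 420, -10), (394, 259, -75), (396, 527, 9)]
202 [(384, 490, 12), (386, 491, 15), (388, 483, 13), (390, 470, 9), (392, 326, -48), (394, 411, -25), (396, 611, 24)]
208 [(384, 487, 14), (386, 483, 13), (388, 454, 2), (390, 277, -69), (392, 328, -46), (394, 599, 21), (396, 625, 24)]
pred blank rim [[374.5111 250.9815]
 [369.2958 243.5511]
 [273.5367 243.5174]
 [268.3647 250.9463]]
```

```bash
python3 -m creep '[[[-1,0.006,0,-0.0035,0],[-1,0.012,0,-0.007,0],[-1,0.0147,0,-0.0085,0],[-1,0.0173,0,-0.01,0],[-1,0.0173,0,-0.01,0],[-1,0.0173,0,-0.01,0]]]'; python3 tilt.py|grep -v r-b
```

```text
time_s: 11.53
tool_pos: [0.595, -0.1687, 0.1379]
eef_rot: [[-0.001, 0.129, -0.992], [0.0, -0.992, -0.129], [-1.0, -0.0, 0.001]]
wrist_force: [-0.3, 0.1, -1.1]
width: 0.674
tcp [ 0.595  -0.1688  0.1381] w 62.58028070974335 F [ 0.5  0.1 -2. ]
edges [(182, -33), (183, 29), (184, 28), (226, 55), (227, 76), (228, 27), (238, -57), (239, -44)]
tcp in die [ 0.0061 -0.0002  0.0396]
```

```bash
python3 -m creep '[[[-1,0.0017,0,-0.001,0],[-1,0.0035,0,-0.002,0],[-1,0.0052,0,-0.003,0],[-1,0.0052,0,-0.003,0]]]'; python3 tilt.py|grep -v r-b;  python3 -m creep '[[[-1,0.0017,0,-0.001,0],[-1,0.0035,0,-0.002,0],[-1,0.0035,0,-0.002,0]]]'; python3 tilt.py|grep -v r-b
```

```text
time_s: 11.92
tool_pos: [0.5981, -0.1684, 0.1328]
eef_rot: [[-0.0, 0.129, -0.992], [0.0, -0.992, -0.129], [-1.0, -0.0, 0.0]]
wrist_force: [0.9, 0.5, -2.2]
width: 0.672
tcp [ 0.598  -0.1684  0.1329] w 62.42435615604916 F [-0.3 -0.4 -0.8]
edges [(226, 57), (227, 73), (228, 29), (238, -53), (239, -46)]
tcp in die [ 0.0061 -0.0001  0.0336]
time_s: 12.22
tool_pos: [0.6001, -0.1681, 0.1292]
eef_rot: [[-0.0, 0.129, -0.992], [0.0, -0.992, -0.129], [-1.0, -0.0, 0.0]]
wrist_force: [-0.4, 0.0, -1.6]
width: 0.673
tcp [ 0.6    -0.1681  0.1294] w 62.597630674770734 F [ 1.  -0.5 -1. ]
edges [(226, 53), (227, 77), (228, 28), (238, -54), (239, -46)]
tcp in die [ 0.006  -0.0001  0.0295]
```

```bash
python3 -m creep '[[[-1,0.0017,0,-0.001,0],[-1,0.0026,0,-0.0015,0],[-1,0.0026,0,-0.0015,0]]]'; python3 tilt.py|grep -v r-b;  python3 -m creep '[[[-1,0.0009,0,-0.0005,0],[-1,0.0017,0,-0.001,0],[-1,0.0017,0,-0.001,0]]]'; python3 tilt.py|grep -v r-b
```

```text
time_s: 12.52
tool_pos: [0.6008, -0.1682, 0.1279]
eef_rot: [[-0.001, 0.128, -0.992], [-0.001, -0.992, -0.128], [-1.0, 0.0, 0.001]]
wrist_force: [-5.6, 0.5, 11.3]
width: 0.676
tcp [ 0.6008 -0.1682  0.1279] w 62.17641771691527 F [-4.7  0.5 11.9]
edges [(150, 89), (151, 39), (226, 51), (227, 80), (228, 30), (238, -56), (239, -43)]
tcp in die [ 0.006  -0.0003  0.0278]
time_s: 12.82
tool_pos: [0.601, -0.1682, 0.1274]
eef_rot: [[-0.002, 0.127, -0.992], [-0.001, -0.992, -0.127], [-1.0, 0.001, 0.002]]
wrist_force: [-12.1, 3.2, 24.3]
width: 0.672
tcp [ 0.6011 -0.1682  0.1274] w 62.65570670738433 F [-11.9   2.4  23.7]
edges [(150, 82), (151, 64), (226, 48), (227, 85), (228, 34), (238, -55), (239, -47)]
tcp in die [ 0.006  -0.0003  0.0273]
```

```bash
python3 -m creep '[[[-1,-0.0015,0,0.0008,0],[-1,-0.0018,0,0.001,0],[0.6,-0.0018,0,0.001,0],[0.6,-0.0018,0,0.001,0],[0.6,-0.0018,0,0.001,0],[0.6,-0.0018,0,0.001,0],[0.6,-0.0018,0,0.001,0]]]'; python3 tilt.py; python3 - <<'E'
from h import *
c=cam("wrist");s=cam("scene");W=np.zeros((600,800,3),np.uint8)
W[:280,:560]=cv2.resize(np.array(c['image'])[110:250,180:460],None,fx=2,fy=2);W[280:580,:400]=cv2.resize(np.array(s['image'])[200:300,220:353],(400,300),interpolation=cv2.INTER_CUBIC);cv2.imwrite("pics/rel.png",W[:580,:560,::-1])
E
```

```text
time_s: 13.45
tool_pos: [0.6004, -0.1644, 0.1281]
eef_rot: [[-0.002, 0.131, -0.991], [0.003, -0.991, -0.131], [-1.0, -0.003, 0.002]]
wrist_force: [-7.8, 11.1, 14.1]
width: 0.797
tcp [ 0.6004 -0.1643  0.1281] w 73.7906704596477 F [-8.  11.7 14. ]
r-b [(170, 11), (171, 11), (172, 11), (173, 11), (174, 11), (175, 11), (176, 12), (177, 12), (178, 12), (179, 12), (180, 12), (181, 12), (182, 12), (183, 12), (184, 11), (185, 12), (186, 12), (187, 12), (188, 12), (189, 12), (190, 12), (191, 13), (192, 13), (193, 13), (194, 12)]
edges [(150, 78), (151, 53), (225, 52), (226, 68), (227, 25), (236, -32), (237, -54), (238, -28)]
tcp in die [0.0062 0.0036 0.0279]
```

View pics/rel.png

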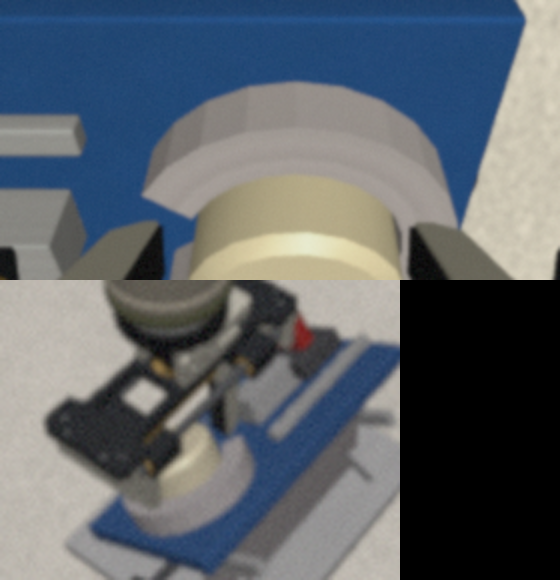

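```bash
python3 -m creep '[[[0.6,-0.002,0,0.001,0],[0.6,-0.006,0.0,0.002,0],[0.6,-0.015,0,0.002,0],[0.6,-0.04,0,0.01,0],[0.6,-0.08,0,0.04,0],[0.6,-0.09,0,0.07,0],[0.6,-0.09,0,0.07,0],[0.6,-0.09,0,0.07,0],[0.6,-0.09,0,0.07,0]]]'; python3 - <<'E'
from h import *
import pickle
c=cam("wrist");pickle.dump(c,open("w4.pkl","wb"));save(c,"pics/w4c.png",(80,10,430,260),2.2)
s=manip.state();print(np.round(s['tool_pos'],4),np.round(s['wrist_force'],1))
E
```

```text
time_s: 14.35
tool_pos: [0.5326, -0.1775, 0.2178]
eef_rot: [[0.002, 0.128, -0.992], [-0.001, -0.992, -0.128], [-1.0, 0.001, -0.002]]
wrist_force: [0.2, 0.2, -0.7]
width: 0.798
[ 0.5328 -0.1772  0.2171] [ 0.5  0.3 -0.5]
```

View pics/w4c.png

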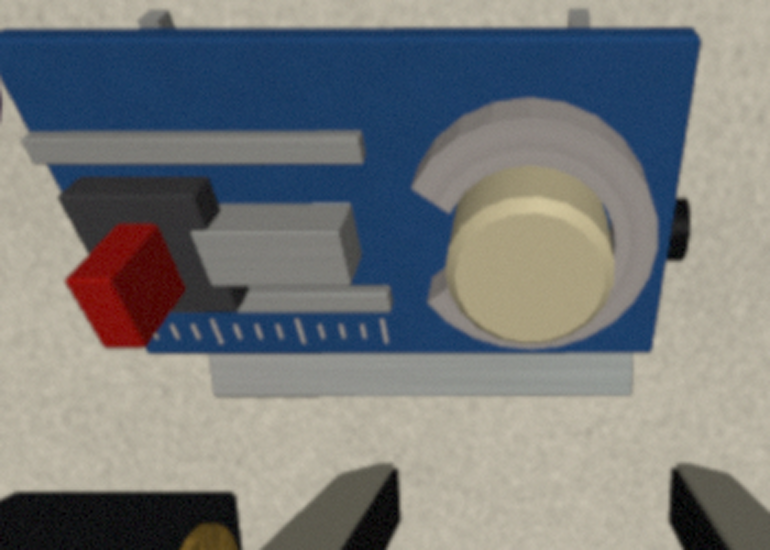

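```bash
cat > chk.py <<'E'
from die import *
import sys
np.set_printoptions(precision=4,suppress=True)
def chk(w,P=np.array([.6094,-.1668,.1008]),yaw=.128):
    im=np.array(w['image']);R=dieR(yaw);ang=np.linspace(0,2*np.pi,361)
    hsv=cv2.cvtColor(im,cv2.COLOR_RGB2HSV);H,S,V=cv2.split(hsv);c0=proj(w,P+R@[0,0,.042]).astype(int)
    m=np.zeros(S.shape,np.uint8);x,y=c0;m[y-60:y+60,x-60:x+60]=((S>44)&(S<100)&(H>15)&(H<35)&(V>90))[y-60:y+60,x-60:x+60]
    m=cv2.morphologyEx(m,cv2.MORPH_OPEN,np.ones((3,3)));k=max(cv2.findContours(m,0,1)[0],key=cv2.contourArea);h=cv2.convexHull(k)[:,0]
    print('blank bbox obs',h.min(0),h.max(0)+1)
    cc=lambda r,z,dx=0,dy=0,t=0:np.array([proj(w,P+R@[r*np.cos(b)+dx,r*np.sin(b)+dy,z]) for b in ang])
    for z in(0,.0025,.005):
        a=np.vstack([cc(.032,.004+z),cc(.032,.038+z),cc(.028,.042+z)]);print('pred raise',z,a.min(0).round(1),a.max(0).round(1))
    e=cc(.05,.02);b=cc(.05,0);i=cc(.0335,.02);print('ring pred right',e[:,0].max(),'bottom',e[:,1].max(),'base top',b[:,1].min(),'inner top',i[:,1].min())
if __name__=="__main__":
    import pickle
    chk(pickle.load(open(sys.argv[1],"rb")))
E
python3 chk.py w4.pkl; echo "ring obs right $(python3 -c 'print(80+657/2.2,10+345/2.2,10+97/2.2,10+163/2.2)')"
```

```text
blank bbox obs [283  85] [359 166]
pred raise 0 [282.6  79.3] [358.8 163.6]
pred raise 0.0025 [282.3  80.5] [359.  165.3]
pred raise 0.005 [282.   81.7] [359.3 167. ]
ring pred right 377.51417813551006 bottom 166.85011300583346 base top 55.41912404086608 inner top 85.42953070271169
ring obs right 378.6363636363636 166.8181818181818 54.090909090909086 84.09090909090908
```

```bash
python3 tgt.py '(.5812,-.1705,.150)'
```

```text
t 14.4 tcp [ 0.5328 -0.1772  0.2171] F [ 0.5  0.3 -0.5] w 74.6 shift [ 0.0672 -0.0004 -0.0488]
```

```bash
python3 -m creep '[[[-1,0,0,-0.025,0],[-1,0,0,-0.049,0],[-1,0,0,-0.049,0],[-1,0,0,-0.049,0],[-1,0,0,-0.049,0],[-1,0,0,-0.049,0],[-1,0.02,0,-0.049,0],[-1,0.05,0,-0.049,0],[-1,0.065,0,-0.049,0],[-1,0.067,0,-0.049,0],[-1,0.067,0,-0.049,0]]]'; python3 -m creep '[[[-1,0.003,0,0,0],[-1,0.006,0,0,0],[-1,0.009,0,0,0],[-1,0.009,0,0,0]]]'; python3 tgt.py '(.5812,-.1705,.1372)'
```

```text
time_s: 15.32
tool_pos: [0.5798, -0.1708, 0.1495]
eef_rot: [[-0.002, 0.128, -0.992], [0.0, -0.992, -0.128], [-1.0, -0.001, 0.002]]
wrist_force: [-1.0, -0.0, 0.1]
width: 0.058
time_s: 15.65
tool_pos: [0.5816, -0.1709, 0.1427]
eef_rot: [[0.003, 0.128, -0.992], [-0.001, -0.992, -0.128], [-1.0, 0.001, -0.002]]
wrist_force: [-2.2, -0.5, 10.5]
width: 0.003
t 15.65 tcp [ 0.5816 -0.1709  0.1427] F [-2.2 -0.5 10.5] w 0.3 shift [ 0.0055 -0.0005  0.0004]
```

```bash
python3 -m creep '[[[-1,0.001,0,-0.0,0],[-1,0.002,0,-0.0,0],[-1,0.003,0,-0.0,0],[-1,0.003,0,0,0]]]'; python3 tgt.py '(.5812,-.1705,.1372)';python3 -m creep '[[[-1,0.001,0,-0.0,0],[-1,0.002,0,-0.0,0],[-1,0.003,0,-0.0,0],[-1,0.003,0,0,0]]]'; python3 tgt.py '(.5812,-.1705,.1372)'
```

```text
time_s: 15.98
tool_pos: [0.5819, -0.171, 0.1421]
eef_rot: [[0.004, 0.128, -0.992], [-0.002, -0.992, -0.128], [-1.0, 0.002, -0.004]]
wrist_force: [-7.3, 1.1, 33.5]
width: 0.006
t 15.9833 tcp [ 0.5819 -0.171   0.1421] F [-7.3  1.1 33.5] w 0.6 shift [ 0.0049 -0.0006  0.0006]
time_s: 16.32
tool_pos: [0.5821, -0.171, 0.1416]
eef_rot: [[0.006, 0.128, -0.992], [-0.003, -0.992, -0.128], [-1.0, 0.003, -0.005]]
wrist_force: [-16.6, 3.5, 58.9]
width: 0.005
t 16.3167 tcp [ 0.5821 -0.171   0.1416] F [-16.6   3.5  58.9] w 0.5 shift [ 0.0044 -0.0006  0.0008]
```

```bash
python3 -m creep '[[[-1,-0.015,0,0,0],[-1,-0.035,0,0,0],[-1,-0.035,0,-0.03,0],[-1,-0.035,0,-0.047,0],[-1,-0.035,0,-0.047,0],[-1,-0.035,0,-0.047,0]]]'; python3 tgt.py '(.6281,-.1644,.1470)'; 
```

```text
time_s: 16.82
tool_pos: [0.6278, -0.1643, 0.1703]
eef_rot: [[0.001, 0.129, -0.992], [0.0, -0.992, -0.129], [-1.0, 0.0, -0.001]]
wrist_force: [-0.5, 0.7, -0.2]
width: 0.007
t 16.8167 tcp [ 0.6278 -0.1643  0.1703] F [-0.5  0.7 -0.2] w 0.6 shift [ 0.0233  0.0001 -0.0003]
```

```bash
python3 -m creep '[[[-1,0.015,0,0,0],[-1,0.023,0,0,0],[-1,0.025,0,0,0],[-1,0.026,0,0,0]]]'; python3 tgt.py '(.6281,-.1644,.1391)'; python3 -m creep '[[[-1,0.001,0,0,0],[-1,0.002,0,0,0],[-1,0.003,0,0,0]]]'; python3 tgt.py '(.6281,-.1644,.1391)';python3 -m creep '[[[-1,0.001,0,0,0],[-1,0.002,0,0,0]]]'; python3 tgt.py '(.6281,-.1644,.1391)'
```

```text
time_s: 17.15
tool_pos: [0.6283, -0.1649, 0.1449]
eef_rot: [[0.003, 0.128, -0.992], [-0.0, -0.992, -0.128], [-1.0, 0.001, -0.003]]
wrist_force: [2.2, 0.7, 12.3]
width: 0.007
t 17.15 tcp [ 0.6283 -0.1649  0.1449] F [ 2.2  0.7 12.3] w 0.6 shift [ 0.0058 -0.0005  0.0001]
time_s: 17.4
tool_pos: [0.6285, -0.1649, 0.1442]
eef_rot: [[0.004, 0.128, -0.992], [-0.001, -0.992, -0.128], [-1.0, 0.001, -0.004]]
wrist_force: [-4.4, 1.9, 32.8]
width: 0.001
t 17.4 tcp [ 0.6285 -0.1649  0.1442] F [-4.4  1.9 32.8] w 0.1 shift [ 0.0051 -0.0005  0.0004]
time_s: 17.57
tool_pos: [0.6287, -0.1648, 0.1439]
eef_rot: [[0.005, 0.128, -0.992], [-0.001, -0.992, -0.128], [-1.0, 0.002, -0.005]]
wrist_force: [-10.5, 2.2, 47.9]
width: 0.005
t 17.5667 tcp [ 0.6287 -0.1648  0.1439] F [-10.5   2.2  47.9] w 0.5 shift [ 0.0048 -0.0005  0.0006]
```

```bash
python3 -m creep '[[[-1,-0.03,0,0,0],[-1,-0.06,0,0,0],[-1,-0.06,0,0,0]]]'; python3 tgt.py '(.5564,.0180,.205)'; python3 tgt.py '(.5564,.0180,.148)'
```

```text
time_s: 17.82
tool_pos: [0.6289, -0.1653, 0.2044]
eef_rot: [[0.006, 0.128, -0.992], [-0.002, -0.992, -0.128], [-1.0, 0.002, -0.006]]
wrist_force: [0.5, 1.4, 0.9]
width: 0.004
t 17.8167 tcp [ 0.6289 -0.1653  0.2044] F [0.5 1.4 0.9] w 0.3 shift [-0.0014 -0.191   0.0485]
t 17.8167 tcp [ 0.6289 -0.1653  0.2044] F [0.5 1.4 0.9] w 0.3 shift [ 0.0556 -0.1912  0.0488]
```

```bash
python3 -m creep '[[[-1,0,-0.04,0.01,0],[-1,0,-0.08,0.02,0],[-1,0,-0.12,0.03,0],[-1,0,-0.16,0.04,0],[-1,0,-0.191,0.0485,0],[-1,0,-0.191,0.0485,0],[-1,0,-0.191,0.0485,0],[-1,0.03,-0.191,0.0485,0],[-1,0.056,-0.191,0.0485,0],[-1,0.056,-0.191,0.0485,0],[-1,0.056,-0.191,0.0485,0]]]'
python3 - <<'E'
from h import *
c=cam("wrist");s=cam("scene");W=np.zeros((600,800,3),np.uint8)
W[:280,:560]=cv2.resize(np.array(c['image'])[110:250,220:500],None,fx=2,fy=2);W[280:580,:400]=cv2.resize(np.array(s['image'])[180:280,240:373],(400,300),interpolation=cv2.INTER_CUBIC);cv2.imwrite("pics/jaw.png",W[:580,:560,::-1])
E
```

```text
time_s: 18.73
tool_pos: [0.5538, 0.017, 0.1421]
eef_rot: [[-0.003, 0.127, -0.992], [-0.001, -0.992, -0.127], [-1.0, 0.0, 0.003]]
wrist_force: [0.3, -0.4, -0.2]
width: 0.003
```

View pics/jaw.png

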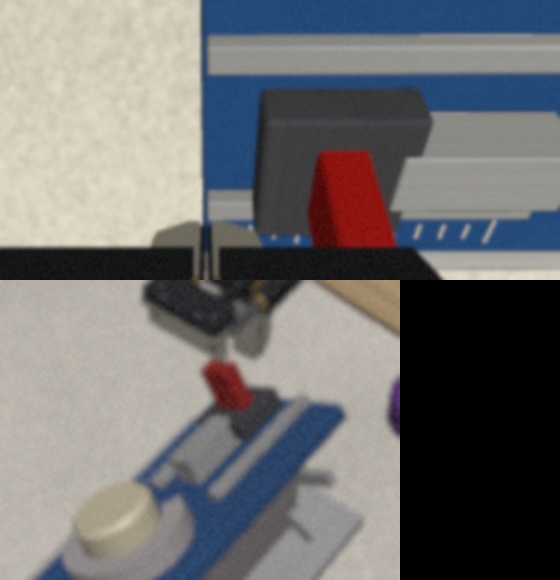

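```bash
python3 -m creep '[[[-1,0,0.005,0,0],[-1,0,0.01,0,0],[-1,0,0.014,0,0],[-1,0,0.018,0,0],[-1,0,0.021,0,0],[-1,0,0.024,0,0],[-1,0,0.028,0,0],[-1,0,0.032,0,0],[-1,0,0.036,0,0],[-1,0,0.036,0,0]]]'
python3 - <<'E'
from die import *
np.set_printoptions(precision=4,suppress=True)
P=np.array([.6094,-.1668,.1008]);R=dieR(.128);s=manip.state();print('tcp die',R.T@(np.array(s['tool_pos'])-P))
c=cam("scene");im=np.array(c['image']);H,S,V=cv2.split(cv2.cvtColor(im,cv2.COLOR_RGB2HSV));m=(((H<8)|(H>172))&(S>150)&(V>50));m[:190]=0;m[270:]=0;m[:,:260]=0;m[:,360:]=0
ys,xs=np.where(m);print('red',xs.mean(),ys.mean(),len(xs))
E
```

```text
time_s: 19.67
tool_pos: [0.5593, -0.0183, 0.143]
eef_rot: [[-0.0, 0.128, -0.992], [-0.0, -0.992, -0.128], [-1.0, 0.0, 0.0]]
wrist_force: [-0.0, -0.6, 0.5]
width: 0.005
tcp die [-0.0055  0.1537  0.0519]
red 311.65384615384613 219.4923076923077 130
```

```bash
python3 -m creep '[[[-1,0,0.003,0,0],[-1,0,0.006,0,0],[-1,0,0.009,0,0],[-1,0,0.012,0,0],[-1,0,0.015,0,0],[-1,0,0.018,0,0],[-1,0,0.018,0,0]]]'|grep -E "pos|force"
python3 -m creep '[[[-1,0,0.001,0,0],[-1,0,0.002,0,0],[-1,0,0.002,0,0]]]'|grep -E "pos|force"
python3 - <<'E'
from h import *
c=cam("scene");im=np.array(c['image']);H,S,V=cv2.split(cv2.cvtColor(im,cv2.COLOR_RGB2HSV));m=(((H<8)|(H>172))&(S>150)&(V>50));m[:190]=0;m[270:]=0;m[:,:260]=0;m[:,360:]=0
ys,xs=np.where(m);print('red',xs.mean(),ys.mean(),len(xs))
E
```

```text
tool_pos: [0.5616, -0.0359, 0.143]
wrist_force: [-0.1, -0.5, 0.1]
tool_pos: [0.5618, -0.0371, 0.1431]
wrist_force: [-0.2, -0.1, -1.1]
red 306.5820895522388 224.11194029850745 134
```

```bash
for i in 1; do python3 -m creep '[[[-1,0,0.001,0,0],[-1,0,0.002,0,0],[-1,0,0.002,0,0]]]'|grep -E "pos|force"; python3 -m creep '[[[-1,0,0.001,0,0],[-1,0,0.002,0,0],[-1,0,0.002,0,0]]]'|grep -E "pos|force"; done
```

```text
tool_pos: [0.5621, -0.0391, 0.1431]
wrist_force: [-1.1, -0.1, 0.0]
tool_pos: [0.5623, -0.0409, 0.1431]
wrist_force: [-0.4, 1.9, 0.2]
```

```bash
python3 -m creep '[[[-1,0,0.001,0,0],[-1,0,0.002,0,0],[-1,0,0.002,0,0]]]'|grep -E "pos|force"
```

```text
tool_pos: [0.5624, -0.0415, 0.1431]
wrist_force: [-1.9, 6.1, -0.0]
```

```bash
python3 -m creep '[[[-1,0,0.001,0,0],[-1,0,0.001,0,0],[-1,0,0.001,0,0],[-1,0,0.001,0,0]]]'|grep -E "pos|force"; python3 -m creep '[[[-1,0,-0.004,0,0],[-1,0,-0.01,0,0],[-1,0,-0.02,0,0],[-1,0,-0.02,0,0],[-1,-0.03,-0.02,0,0],[-1,-0.065,-0.02,0,0],[-1,-0.08,0.0,0.03,0],[-1,-0.08,0.04,0.03,0],[-1,-0.08,0.08,0.03,0],[-1,-0.08,0.1,0.03,0],[-1,-0.08,0.1,0.03,0],[-1,-0.08,0.1,0.03,0]]]'
python3 - <<'E'
from h import *
from chk import chk
c=cam("wrist");save(c,"pics/fin.png",(80,10,480,260),2);chk(c)
s=manip.state();print(s['time_s'],np.round(s['tool_pos'],4),np.round(s['wrist_force'],1))
E
```

```text
tool_pos: [0.5624, -0.0416, 0.1431]
wrist_force: [-2.1, 8.9, 2.3]
time_s: 22.68
tool_pos: [0.5456, -0.1483, 0.223]
eef_rot: [[-0.0, 0.126, -0.992], [-0.0, -0.992, -0.126], [-1.0, 0.0, 0.0]]
wrist_force: [-0.3, 1.9, 0.5]
width: 0.001
blank bbox obs [317 107] [391 182]
pred raise 0 [315.4  99.9] [389. 180.]
pred raise 0.0025 [315.3 101.2] [389.5 181.7]
pred raise 0.005 [315.3 102.5] [390.  183.5]
ring pred right 405.9526996431533 bottom 181.75429455455523 base top 77.6692707051085 inner top 106.9015650925727
22.7333 [ 0.5457 -0.1468  0.223 ] [-0.4  1.4 -0.4]
```

```bash
python3 -c "
from workcell import manip
print(manip.hand_in())"
```

```text
the job is handed in; nothing more can be done
None
```

The job is handed in at about 22.7 s. As far as I can tell, the round blank is home in the nest with the jaw shut against it. No verdict is reported.

- **Placing:** I picked up the round blank and tilted it to the die's 30° by pressing it against the ring's top. I then lowered it into the nest and let go.
- **Seating check:** Touching the blank's top and the ring's top with the closed fingers put their height difference within about 0.3 mm of the expected 22 mm. I read that as fully home and not tilted.
- **Jaw:** I pushed the red tab in small steps until the wrist force rose to about 9 N. I then backed the arm away and lifted it clear, with the tool at 0.22 m height.

Checks that were not clean:
- **Die height:** My camera estimate of the die came out about 4–5 mm low against touch, so I relied on the touch comparison.
- **Grip and release:** The blank slipped about 4–5 mm in the fingers while tilting. On opening, one finger dragged on the ring with about 11 N sideways.
- **Pressing:** Pressing the blank's top during the seating check reached about 59 N at the wrist, and pressing the ring about 48 N. I take this to be through the fingertips, not the gripper's body, which has the 40 N limit.
- **Final look:** The picture limit was reached, so the last view was only measured. It puts the blank about 2 pixels from its predicted home outline, towards the far side as the jaw would push it. The jaw's final position rests on the force reading alone, and I did not re-measure the bystanders at the end.

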